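# Sort the steel fasteners into the kit trays

## Robot

A 6-joint arm with a two-finger parallel gripper is mounted at the origin on a cart in front of the work surface, level with it; the furniture and walls round the work are solid. World frame = base frame: x ahead of the robot, y to its left, z up, the work surface at z = 0. Lengths are in m, angles in rad, forces in N, time in s.
With the tool pointing down it reaches from about 0.375 to 0.9 m from the base axis. Payload 3.1 kg.
Tool frame: the origin (TCP) lies on the centre line of the jaws, within the pads' length; the fingertips stand 22 mm ahead of it and the grasp point (between the pads) lies 3 mm ahead of it; z points along the fingers, y is the line along which they close (so a half turn about z gives the same grasp; the last joint's range is limited). The gripper opens to 85 mm and grips with 20 to 120 N. Pads are 22 mm wide; open, the fingers measure 114 mm over their backs; the gripper's body (76 mm by 85 mm) begins 54 mm behind the grasp point. The pads swing forward as they close: fully open they stand 13 mm farther back than shut.
Start: joints at [-1.327, 0.527, 1.433, -0, 1.181, -0.178], TCP at [0.256, -0.57, 0.253] pointing down, gripper open.
Joint ranges: [-3.08, 3.08], [-0.75, 2.2], [0.22, 2.44], [-1.43, 4.57], [0, 2.65], [-2.85, 2.85]. Speed limits (rad/s): [2.79, 2.79, 3.14, 3.14, 3.14, 3.14].

## Interface

Orientations are given as a unit quaternion [x, y, z, w].
In Python, from station import manip gives the robot as it stands.
- The arm moves only by the shell command python3 drive.py 'ROWS' [FORCE]. ROWS is a JSON list of rows, 1 to 20 of them, each an object with the fields pos (a list: dx, dy, dz in m), twist (a turn about the tool's z in rad), aperture (the opening from 0.0 (shut) to 1.0 (fully open)); a field left out counts as zero (the opening has to be given); each row is the pose to reach, as a shift and turn from the pose commanded when the command began, along the tool's axes at that moment; what a row does not reach only later rows make up. A row lasts 1/10 s, in which the tool goes at most 0.05 m and 0.15 rad, less where a joint would pass 70% of its speed; a pose out of reach is approached as far as the arm can. The fingers move at their own pace and stop on an object; FORCE is the grip in N (left out, the last holds). Time passes only in rows, so rows that do not move let the fingers close. It prints the time, the measured TCP pose, the force, the opening and the grip force at its end. Input that does not fit is refused with a message, and nothing moves.
- manip.sense(): the state, without advancing time (a new reading comes with each control period).
- manip.snapshot(name): name is "scene" or "top" or "wrist"; returns a dict with "pixels" (384x512x3 uint8, red, green, blue), "range_z" (384x512 float32, m along the optical axis (not along the pixel's ray), 0 where there is no reading), "fov_y" (degrees; the focal length in pixels is half the picture's height over the tangent of half this angle, whatever the lens; pixels are square), "cx", "cy" (the principal point, pixels), "R" (3x3) and "t" (3): a world point X has camera coordinates R X + t; the wrist camera has in their place "hand_eye" (4x4, takes a point from camera to tool coordinates, whose origin is the TCP and whose axes are the flange's). Camera axes: x right, y down, z forward; pixel columns grow to the right and rows downward; lengths in m; the calibration is good to about 2 mm. The wrist camera is an equidistant fisheye: a pixel r from the principal point sees the ray r / f radians off the axis. A picture is of the moment at which its call begins: read the wrist's pose just before it.
- manip.sign_off(): hands the job in; it is judged then, once.
The state is a dict: "t": time; "q": joint angles; "qd": joint speeds; "tau": joint torques, N m; "tcp_pos": TCP position; "tool_rot": TCP orientation; "force": force on the tool from outside, world axes, zero at the start; "ft_torque": the same for the moment, N m; "finger_gap": opening from 0.0 (shut) to 1.0 (fully open); "gripper_force": force on a finger pad.
Only numpy, scipy, OpenCV 4.12 (cv2) and the standard library are available. Lean on these libraries where they do the work, as an engineer would, in place of code of your own. Each camera call takes 0.05 s, during which the arm holds its last target. There are 200 camera calls.

## Task

Kit up the four loose steel fasteners: lay the hex bolt lengthwise in the blue tray, the large nut flat in the yellow tray, the small nut flat in the red tray, and stand the stud upright in the white tray, each in the middle of its tray's floor. Leave the wooden wedge and the wooden offcut lying where they are.

Things in the scene. Friction and masses are not known exactly. Their poses are not given: they have to be found in the camera images.
- bolt_mid (a point): loose steel hex bolt lying on the plywood board (board top at z = 0.022): 98 mm long, shank 16 mm thick, hexagon head 27 mm wide, 11 mm long. This point is on the shank's axis at half the overall length, about 10 mm above what it lies on; y runs along the shank towards the head, z up. Grip it here, across the shank. About 0.16 kg
- large_nut: large loose steel hex nut lying flat on the plywood board (top at z = 0.022): 36 mm across the flats, 41 mm over the corners, 19 mm high. Origin at the centre of its underside; x is square to a pair of flats (so are the directions 60 degrees either side of it), y points to a corner, z up. About 0.11 kg
- small_nut: small loose steel hex nut lying flat on the plywood board (top at z = 0.022): 24 mm across the flats, 27 mm over the corners, 13 mm high. Origin at the centre of its underside; x is square to a pair of flats (so are the directions 60 degrees either side of it), y points to a corner, z up
- stud: loose turned steel stud standing upright on the plywood board (top at z = 0.022): 69 mm tall, round flat top head 40 mm in diameter from 57 to 69 mm up, thin 16 mm neck from 11 to 48 mm up, round foot 33 mm in diameter. Origin at the centre of its underside, z up its axis. About 0.3 kg
- tray_blue: blue sheet-metal tray, open on top and fixed on the plywood board (top at z = 0.022): 116 x 80 mm outside, 14 mm high (rim bead to 16 mm), walls and floor 3 mm thick, so inside 110 x 74 mm and 11 mm deep. Origin at the centre of its underside (the floor to set things on is 3 mm above it); x runs along its length, y across, z up
- tray_yellow: yellow sheet-metal tray, open on top and fixed on the plywood board (top at z = 0.022): 116 x 80 mm outside, 14 mm high (rim bead to 16 mm), walls and floor 3 mm thick, so inside 110 x 74 mm and 11 mm deep. Origin at the centre of its underside (the floor to set things on is 3 mm above it); x runs along its length, y across, z up
- tray_red: red sheet-metal tray, open on top and fixed on the plywood board (top at z = 0.022): 116 x 80 mm outside, 14 mm high (rim bead to 16 mm), walls and floor 3 mm thick, so inside 110 x 74 mm and 11 mm deep. Origin at the centre of its underside (the floor to set things on is 3 mm above it); x runs along its length, y across, z up
- tray_white: white sheet-metal tray, open on top and fixed on the plywood board (top at z = 0.022): 116 x 80 mm outside, 14 mm high (rim bead to 16 mm), walls and floor 3 mm thick, so inside 110 x 74 mm and 11 mm deep. Origin at the centre of its underside (the floor to set things on is 3 mm above it); x runs along its length, y across, z up
- wedge: loose dark wooden wedge, 36 x 100 mm and 30 mm high at its thick end, lying on the plywood board; not part of the kit. Origin at the centre of its underside, y along its length, z up
- offcut: loose dark rectangular wood offcut, 62 x 90 x 45 mm high, lying on the plywood board; not part of the kit. Origin at the centre of its underside, y along its length, z up

How it is judged:
By the outcome, as a careful person would: the job done as asked, in the order asked, and still so for the second after the job is handed in, with the robot touching nothing.
It also fails if it takes over 96 s, if anything falls off the work surface, if the arm or the gripper's body presses on something with over 40 N, if the wrist force passes 120 N, or if a joint passes its speed limit or range.

## Working session

There is one attempt and no reset: what is moved stays moved. The work goes in short steps, Python scripts to look and compute and a shell command to move; the robot and the scene stay as the last step left them, time stands still between calls to the robot, and variables do not carry over. Pictures are saved under pics/ and viewed, at most 14 in all, crops included, and the job is handed in when it is done.

```bash
ls; mkdir -p pics; python3 - <<'E'
from station import manip
import cv2,numpy as np
s=manip.sense(); print(s)
for n in("top","scene"):
    d=manip.snapshot(n); np.savez(n+"0.npz",**d)
    print(n,d["fov_y"],d["cx"],d["cy"],d["R"],d["t"])
    cv2.imwrite(f"pics/{n}0.png",cv2.resize(d["pixels"][:,:,::-1],(800,600)))
E
```

```text
drive.py
pics
station.py
{'t': 0.0, 'q': array([-1.32646539e+00,  5.28503059e-01,  1.43389162e+00,  1.10233144e-05,
        1.18139384e+00, -1.78500084e-01]), 'qd': array([-0.00060667, -0.00153646,  0.00137804, -0.0006134 , -0.00065016,
        0.00011668]), 'tau': array([ 4.66799565e-05, -4.42353308e+01, -1.78028870e+01, -1.99877095e-04,
        8.24765302e-03,  1.17956282e-05]), 'tcp_pos': array([ 0.25633152, -0.56929074,  0.2523143 ]), 'tool_rot': array([ 9.77734709e-01,  2.09841925e-01, -3.10383702e-05, -1.09750405e-03]), 'force': array([ 0.15230452, -0.00758468, -0.89407602]), 'ft_torque': array([ 0.01341069, -0.01995801, -0.0588492 ]), 'gripper_force': 0.0, 'finger_gap': 0.9995917920973515}
top 54.012145549967485 253.96524448043513 186.56312415750025 [[-0.02620166 -0.99963767  0.00616458]
 [-0.98613302  0.02483579 -0.16408795]
 [ 0.1638754  -0.01037847 -0.98642645]] [-0.04793883  0.58011475  1.35848122]
scene 52.21226615931909 256.1336553529561 191.0436451672767 [[-0.75237613 -0.6587049  -0.00616561]
 [-0.51592076  0.59505535 -0.61622634]
 [ 0.40958019 -0.46045301 -0.78754498]] [0.40131114 0.36400004 0.96078144]
```

View pics/top0.png

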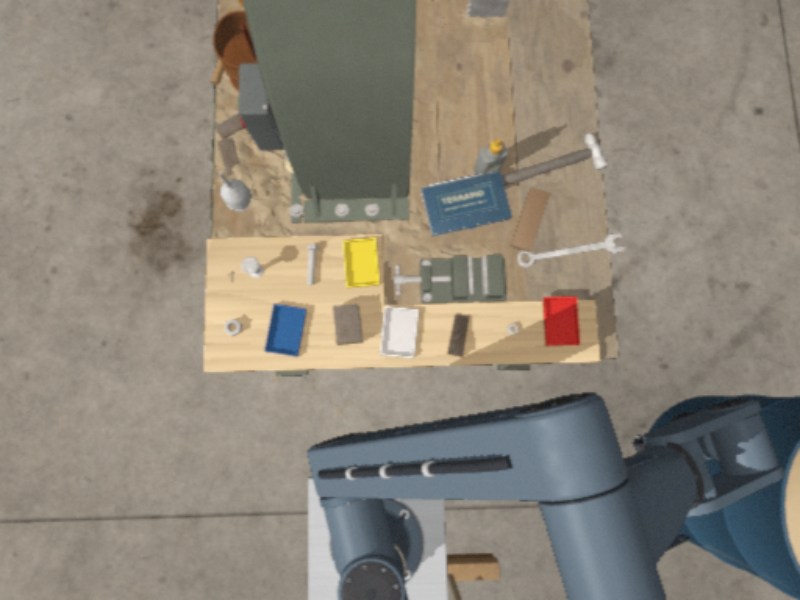

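View pics/scene0.png

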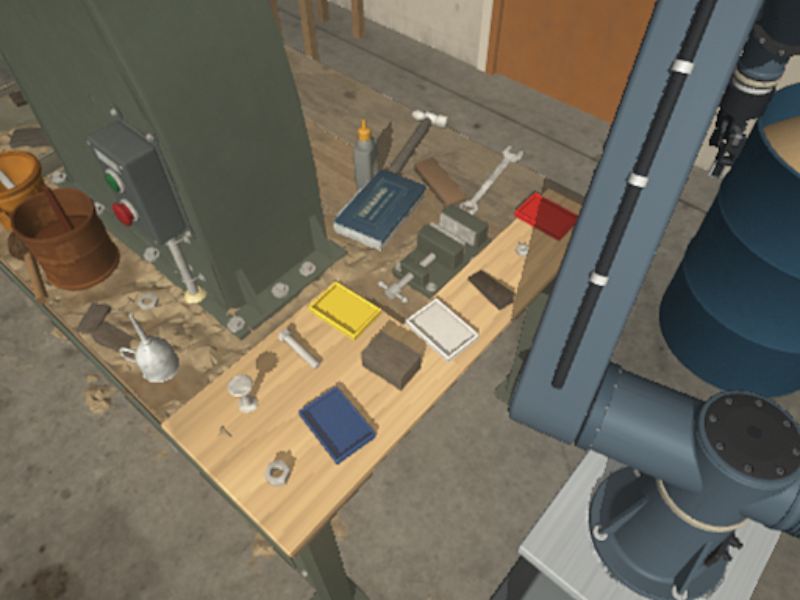

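The top view shows the board (128–390, 150–238 raw px): stud, bolt and yellow tray in the back row, and nut, blue, offcut, white, wedge, small nut and red in the front row. I'll measure them with the depth.

```bash
cat > h.py <<'E'
import numpy as np,cv2
from scipy.spatial.transform import Rotation as Ro
def cloud(d):
    f=192/np.tan(np.radians(d["fov_y"])/2); v,u=np.mgrid[:384,:512]; z=d["range_z"]
    P=np.stack([(u-d["cx"])/f*z,(v-d["cy"])/f*z,z],-1)
    return (P-d["t"])@d["R"]
def project(d,X):
    f=192/np.tan(np.radians(d["fov_y"])/2); c=np.asarray(X)@d["R"].T+d["t"]
    return c[...,:2]/c[...,2:]*f+[d["cx"],d["cy"]]
E
python3 - <<'E'
from h import *
d=dict(np.load("top0.npz")); W=cloud(d)
im=d["pixels"][145:242,125:397,::-1]
cv2.imwrite("pics/crop.png",cv2.resize(im,None,fx=2.94,fy=2.94,interpolation=cv2.INTER_CUBIC))
b=W[145:242,125:397].reshape(-1,3)
print("board z",np.median(b[:,2]))
Z=W[...,2]; m=(Z>.0285)&(Z<.2);m[:140]=0;m[245:]=0
n,l,st,c=cv2.connectedComponentsWithStats(m.astype(np.uint8))
for i in range(1,n):
    if st[i,4]<8: continue
    p=W[l==i]; print(st[i],c[i].round(),"min",p.min(0).round(3),"max",p.max(0).round(3))
# colours
hsv=cv2.cvtColor(d["pixels"],cv2.COLOR_RGB2HSV)
for nm,lo,hi in(("blue",(100,120,40),(125,255,255)),("yellow",(24,180,120),(34,255,255)),("red",(0,200,90),(6,255,255)),("white",(0,0,190),(180,25,255))):
    m=cv2.inRange(hsv,lo,hi);m[:145]=0;m[242:]=0;m[:,:125]=0
    n,l,st,c=cv2.connectedComponentsWithStats(m); i=1+np.argmax(st[1:,4]); p=W[l==i]
    r=cv2.minAreaRect((p[:,:2]*1000).astype(np.float32)); print(nm,st[i],r,np.percentile(p[:,2],[5,50,95]).round(4))
E
```

```text
board z 0.019223042403121483
[274 140  48  11 282] [292. 143.] min [ 0.72  -0.326  0.029] max [ 0.761 -0.144  0.045]
[219 152  24  32 126] [230. 167.] min [ 0.596 -0.018  0.029] max [0.717 0.068 0.043]
[196 156   7  26 116] [198. 168.] min [0.607 0.132 0.029] max [0.703 0.156 0.049]
[252 163  50  29 643] [283. 177.] min [ 0.56  -0.238  0.029] max [ 0.661 -0.056  0.083]
[307 163  16  28 383] [315. 177.] min [ 0.56  -0.314  0.039] max [ 0.659 -0.264  0.081]
[154 164  12  12 105] [159. 169.] min [0.626 0.263 0.029] max [0.665 0.301 0.098]
[272 188   3   4   8] [273. 190.] min [ 0.563 -0.138  0.029] max [ 0.574 -0.13   0.037]
[347 190  24  31 135] [359. 205.] min [ 0.444 -0.494  0.029] max [ 0.56  -0.412  0.044]
[168 194  28  34 135] [182. 211.] min [0.435 0.159 0.029] max [0.561 0.257 0.045]
[212 195  20  26 422] [221. 207.] min [0.458 0.025 0.029] max [0.548 0.092 0.074]
[243 196  24  33 123] [255. 212.] min [ 0.424 -0.107  0.029] max [ 0.546 -0.019  0.044]
[286 201  14  27 236] [292. 215.] min [ 0.424 -0.23   0.029] max [ 0.523 -0.177  0.056]
[143 204  11  11  66] [148. 209.] min [0.487 0.314 0.03 ] max [0.524 0.352 0.047]
[324 207   7   7  23] [327. 210.] min [ 0.474 -0.345  0.029] max [ 0.497 -0.322  0.037]
blue [171 196  24  31 581] ((456.7906494140625, 89.77613830566406), (331.3966064453125, 116.3330307006836), 71.14358520507812) [0.0186 0.0238 0.0358]
yellow [221 153  21  30 519] ((529.4556884765625, 10.029289245605469), (372.92919921875, 76.97777557373047), 6.154977321624756) [0.0186 0.0237 0.0321]
red [349 191  21  29 288] ((459.61407470703125, -267.0782470703125), (119.72856140136719, 476.342529296875), 12.8728609085083) [0.018  0.0237 0.0309]
white [247 196  21  33 514] ((484.4129638671875, -67.7674789428711), (77.13955688476562, 115.55496215820312), 83.45372772216797) [0.0184 0.0239 0.0371]
```

View pics/crop.png

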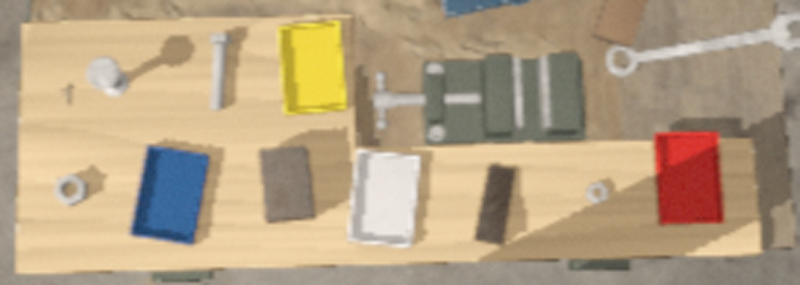

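```bash
cat >> h.py <<'E'
def goal(s,x,y,z,yaw=None):
    """tool-axes shift and turn to world TCP (x,y,z), tool y axis along heading yaw (mod pi)"""
    R=Ro.from_quat(s["tool_rot"]).as_matrix(); d=R.T@(np.array([x,y,z])-s["tcp_pos"]); o=""
    if yaw is not None:
        cur=np.arctan2(R[1,1],R[0,1]); a=(cur-yaw+np.pi/2)%np.pi-np.pi/2 # turn about tool z (down) is minus yaw
        o=f"turn {a:.3f}"
    print("d",d.round(4),"n",np.ceil(np.linalg.norm(d)/.05),o,"q6",s["q"][5].round(2))
def wcam(s,d):
    H=np.asarray(d["hand_eye"]);R=Ro.from_quat(s["tool_rot"]).as_matrix()
    f=192/np.tan(np.radians(d["fov_y"])/2); return R@H[:3,:3],R@H[:3,3]+s["tcp_pos"],f
def wpix(s,d,uv,z):
    A,t,f=wcam(s,d); p=np.atleast_2d(uv).astype(float)-[d["cx"],d["cy"]]; r=np.hypot(*p.T)+1e-9; th=r/f
    ray=np.c_[p/r[:,None]*np.sin(th)[:,None],np.cos(th)]@A.T
    return t+ray*((z-t[2])/ray[:,2])[:,None]
def wcloud(s,d):
    A,t,f=wcam(s,d); v,u=np.mgrid[:384,:512]; p=np.stack([u-d["cx"],v-d["cy"]],-1); r=np.hypot(p[...,0],p[...,1])+1e-9
    k=np.tan(np.minimum(r/f,1.5))/r*d["range_z"]
    return np.concatenate([p*k[...,None],d["range_z"][...,None]],-1)@A.T+t
def wproj(s,d,X):
    A,t,f=wcam(s,d); c=(np.asarray(X)-t)@A; r=np.hypot(c[...,0],c[...,1])
    return c[...,:2]/r[...,None]*(np.arctan2(r,c[...,2])*f)[...,None]+[d["cx"],d["cy"]]
E
python3 - <<'E'
from h import *
from station import manip
s=manip.sense(); goal(s,.46,-.30,.27,-1.57); goal(s,.60,.15,.25,-1.57)
d=dict(np.load("scene0.npz"));W=cloud(d).reshape(-1,3)
e=dict(np.load("top0.npz"));W=np.r_[W,cloud(e).reshape(-1,3)]
m=(W[:,2]>.15)&(W[:,0]>.4)&(abs(W[:,1])<.5);p=W[m]
for a in np.arange(-.5,.5,.1):
    q=p[(p[:,1]>=a)&(p[:,1]<a+.1)]
    if len(q): print(a.round(1),len(q),q[:,0].min().round(3),q[:,2].min().round(2))
E
```

```text
d [ 0.2963 -0.1621 -0.0171] n 7.0 turn 0.422 q6 -0.18
d [ 0.6086 -0.515   0.0036] n 16.0 turn 0.422 q6 -0.18
-0.4 22 0.889 0.15
-0.3 64 0.884 0.15
-0.1 8049 0.826 0.15
-0.0 9794 0.827 0.15
0.1 15755 0.827 0.15
0.2 2768 0.857 0.15
0.3 241 0.833 0.15
```

```bash
python3 drive.py '[{"pos":[0.296, -0.162, -0.017], "twist":0.422, "aperture":1}, {"pos":[0.296, -0.162, -0.017], "twist":0.422, "aperture":1}, {"pos":[0.296, -0.162, -0.017], "twist":0.422, "aperture":1}, {"pos":[0.296, -0.162, -0.017], "twist":0.422, "aperture":1}, {"pos":[0.296, -0.162, -0.017], "twist":0.422, "aperture":1}, {"pos":[0.296, -0.162, -0.017], "twist":0.422, "aperture":1}, {"pos":[0.296, -0.162, -0.017], "twist":0.422, "aperture":1}, {"pos":[0.296, -0.162, -0.017], "twist":0.422, "aperture":1}, {"pos":[0.296, -0.162, -0.017], "twist":0.422, "aperture":1}, {"pos":[0.296, -0.162, -0.017], "twist":0.422, "aperture":1}]' 60
cat > snap.py <<'E'
import sys,pickle
from h import *
from station import manip
n=sys.argv[1]; s=manip.sense(); d=manip.snapshot("wrist"); pickle.dump((s,d),open(n+".pkl","wb"))
cv2.imwrite(f"pics/{n}.png",cv2.resize(d["pixels"][:,:,::-1],(800,600),interpolation=cv2.INTER_CUBIC))
print(s["t"],s["tcp_pos"],s["tool_rot"],s["q"].round(2),s["force"].round(1),s["finger_gap"].round(3))
E
python3 snap.py w1
python3 - <<'E'
from h import *
from station import manip
goal(manip.sense(),.55,.16,.29,-1.57)
E
```

```text
t: 1.1
tcp_pos: [0.4594, -0.3015, 0.27]
tool_rot: [1.0, 0.0, -0.0, 0.0]
force: [0.1, 0.2, -0.1]
finger_gap: 0.999
gripper_force: 0.0
d [ 0.0904 -0.4618 -0.02  ] n 10.0 turn -0.002 q6 0.79Traceback (most recent call last):
  File "snap.py", line 6, in <module>
    print(s["t"],s["tcp_pos"],s["tool_rot"],s["q"].round(2),s["force"].round(1),s["finger_gap"].round(3))
                                                                                ^^^^^^^^^^^^^^^^^^^^^
AttributeError: 'float' object has no attribute 'round'
```

View pics/w1.png

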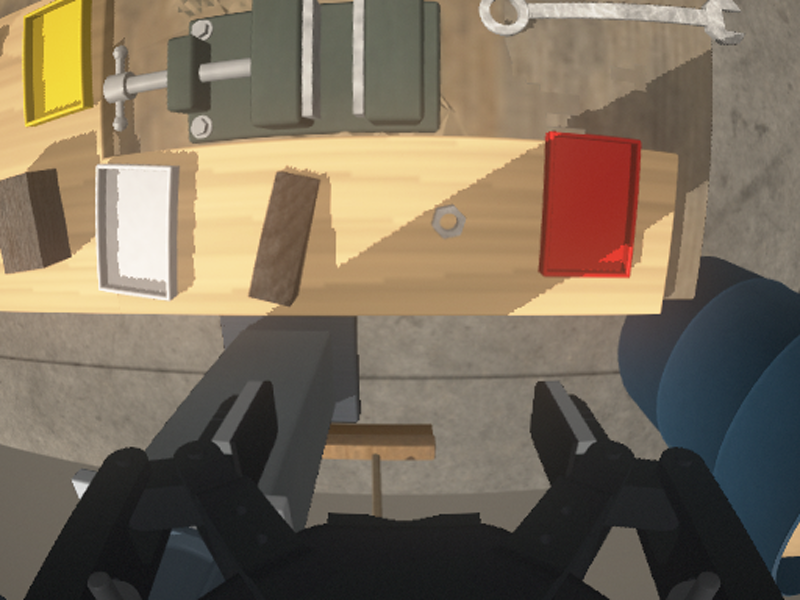

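The wrist view shows the red tray (rim corners about 547,131 / 641,137 / 633,278 / 541,275), the white tray, the wedge and the small nut at (448,221). Next, the left side.

```bash
sed -i 's/s\["finger_gap"\].round(3)/s["finger_gap"]/' snap.py
python3 drive.py '[{"pos":[0.09, -0.462, -0.02], "aperture":1}, {"pos":[0.09, -0.462, -0.02], "aperture":1}, {"pos":[0.09, -0.462, -0.02], "aperture":1}, {"pos":[0.09, -0.462, -0.02], "aperture":1}, {"pos":[0.09, -0.462, -0.02], "aperture":1}, {"pos":[0.09, -0.462, -0.02], "aperture":1}, {"pos":[0.09, -0.462, -0.02], "aperture":1}, {"pos":[0.09, -0.462, -0.02], "aperture":1}, {"pos":[0.09, -0.462, -0.02], "aperture":1}, {"pos":[0.09, -0.462, -0.02], "aperture":1}, {"pos":[0.09, -0.462, -0.02], "aperture":1}, {"pos":[0.09, -0.462, -0.02], "aperture":1}]'
python3 snap.py w2
```

```text
t: 2.35
tcp_pos: [0.5497, 0.1601, 0.2899]
tool_rot: [1.0, 0.0, -0.0, 0.0]
force: [-0.4, -0.2, -0.2]
finger_gap: 1.002
gripper_force: 0.0
2.35 [0.5496762  0.16013402 0.28992843] [ 9.99999827e-01  2.84221750e-05 -3.95361672e-04  4.35445743e-04] [ 0.09  0.42  1.52 -0.    1.2   1.66] [-0.4 -0.2 -0.2] 1.001511459251441
```

View pics/w2.png

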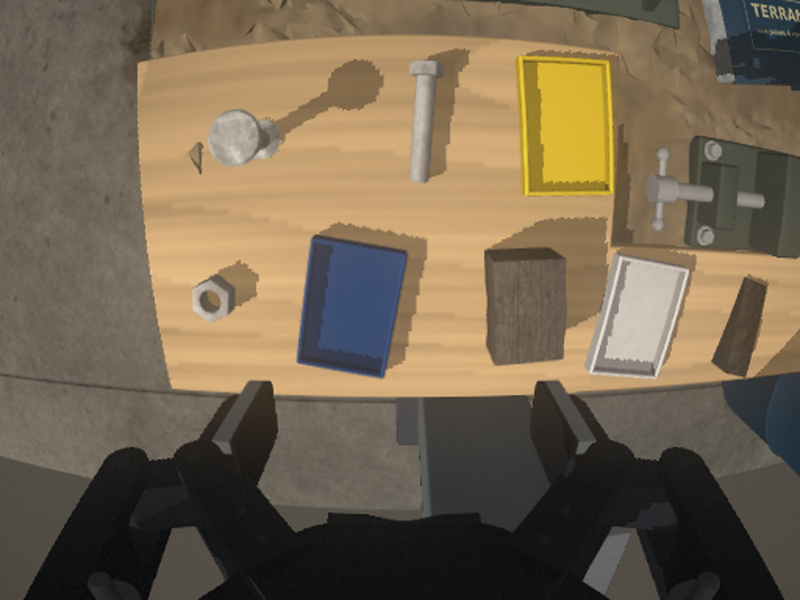

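```bash
python3 - <<'E'
from h import *
import pickle
w1=pickle.load(open("w1.pkl","rb"));w2=pickle.load(open("w2.pkl","rb"))
print(w1[1]["range_z"].max(), w2[1]["fov_y"])
T={"yellow":(w2,[(517,57),(611,57),(613,194),(525,194)]),"blue":(w2,[(313,236),(407,249),(384,378),(298,363)]),
"white1":(w1,[(97,166),(180,165),(178,300),(98,294)]),"white2":(w2,[(619,253),(690,268),(656,377),(588,370)]),"red":(w1,[(547,131),(641,137),(633,278),(541,275)])}
for k,(w,c) in T.items():
    P=wpix(*w,(np.array(c)+.5)*.64-.5,.038)[:,:2]; e=np.linalg.norm(P-np.roll(P,-1,0),axis=1)
    l=(P[0]+P[1]-P[2]-P[3]); print(k,P.mean(0).round(4),"sides",e.round(3),"long axis heading",np.arctan2(l[1],l[0]).round(3))
for n,w in(("w1",w1),("w2",w2)):
    W=wcloud(*w);m=np.isfinite(W).all(-1)&(W[...,2]>.029)&(W[...,2]<.12)&(w[1]["range_z"]>.1);m[240:]=0
    nn,l,st,c=cv2.connectedComponentsWithStats(m.astype(np.uint8))
    for i in range(1,nn):
        if st[i,4]<40: continue
        p=W[l==i]; t=p[p[:,2]>p[:,2].max()-.004]
        print(n,((c[i]+.5)/.64).round(),st[i,4],"min",p.min(0).round(4),"max",p.max(0).round(4),"topmean",((t.min(0)+t.max(0))/2).round(4))
d=w2[1]["pixels"][...,::-1]
f=lambda im,x,y,s:cv2.resize(im[y:y+s,x:x+s],(390,390),interpolation=cv2.INTER_CUBIC)
a=f(d,112,167,50); b=f(w1[1]["pixels"][...,::-1],262,117,50); c=f(d,225,30,96)
cv2.imwrite("pics/nuts.png",np.hstack([a,b]))
E
```

```text
1.4480346 65.70646984690485
yellow [0.6575 0.0237] sides [0.084 0.119 0.08  0.113] long axis heading 0.061
blue [0.4978 0.2051] sides [0.078 0.12  0.079 0.117] long axis heading -0.175
white1 [ 0.4833 -0.0703] sides [0.087 0.116 0.09  0.118] long axis heading -0.139
white2 [ 0.4875 -0.0638] sides [0.082 0.115 0.081 0.114] long axis heading -0.137
red [ 0.502  -0.4548] sides [0.083 0.119 0.085 0.115] long axis heading 0.023
w1 [55. 64.] 870 min [ 0.5951 -0.0215  0.029 ] max [0.7142 0.0658 0.0401] topmean [0.6552 0.0223 0.0381]
w1 [240.  69.] 6095 min [ 0.5596 -0.241   0.029 ] max [ 0.6586 -0.0559  0.078 ] topmean [ 0.6074 -0.219   0.076 ]
w1 [389.  62.] 3588 min [ 0.5596 -0.3158  0.0291] max [ 0.6492 -0.2678  0.0787] topmean [ 0.6044 -0.2912  0.0767]
w1 [198. 127.] 73 min [ 0.5611 -0.1426  0.0291] max [ 0.5748 -0.1296  0.032 ] topmean [ 0.5679 -0.1361  0.0305]
w1 [591. 210.] 1250 min [ 0.442  -0.4965  0.029 ] max [ 0.5604 -0.4139  0.0399] topmean [ 0.5013 -0.4552  0.0379]
w1 [135. 231.] 1091 min [ 0.4221 -0.1131  0.029 ] max [ 0.5475 -0.0193  0.0403] topmean [ 0.4843 -0.0662  0.0383]

[... 940 characters left out ...]
0.0545  0.077 ] topmean [ 0.6105 -0.2114  0.075 ]
w2 [709. 237.] 49 min [ 0.5626 -0.1429  0.0291] max [ 0.5752 -0.1297  0.0317] topmean [ 0.5689 -0.1363  0.0304]
w2 [351. 307.] 926 min [0.4345 0.1565 0.029 ] max [0.5604 0.2555 0.0397] topmean [0.4979 0.206  0.0377]
w2 [526. 306.] 3564 min [0.4576 0.0228 0.0291] max [0.5513 0.0903 0.0695] topmean [0.505  0.0564 0.0675]
w2 [638. 317.] 898 min [ 0.4262 -0.1122  0.029 ] max [ 0.5483 -0.0185  0.04  ] topmean [ 0.4882 -0.0656  0.038 ]
w2 [213. 300.] 460 min [0.4871 0.3119 0.0291] max [0.526  0.3491 0.0429] topmean [0.5064 0.3308 0.0409]
w2 [742. 334.] 999 min [ 0.4263 -0.2331  0.029 ] max [ 0.5223 -0.1767  0.0525] topmean [ 0.4341 -0.1965  0.0505]
```

View pics/nuts.png

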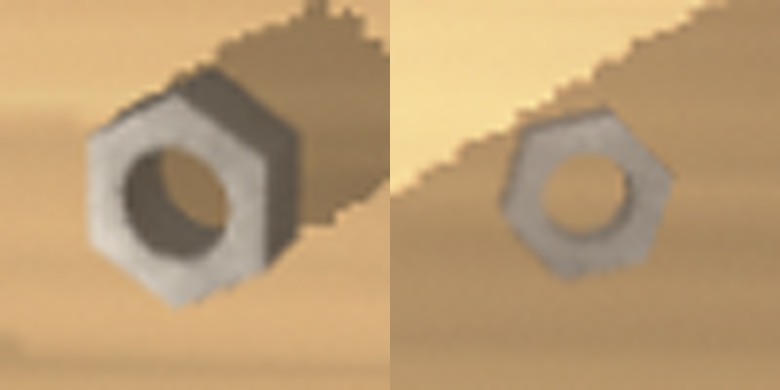

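Both nut hexagons are clear. The large nut's corners are near (180,95), (265,160), (265,265), (180,305), (90,245) and (88,140) in the crop. The small nut's are near (525,125), (610,110), (675,180), (645,262), (570,280) and (500,200).

```bash
python3 - <<'E'
from h import *
import pickle
w1=pickle.load(open("w1.pkl","rb"));w2=pickle.load(open("w2.pkl","rb"))
for n,w,c,o,z,off in(("large",w2,[(180,95),(265,160),(265,265),(180,305),(90,245),(88,140)],(112,167),.041,0),("small",w1,[(525,125),(610,110),(675,180),(645,262),(570,280),(500,200)],(262,117),.035,390)):
    p=(np.array(c)-[off,0]+.5)*50/390-.5+o; P=wpix(*w,p,z)[:,:2]; C=P.mean(0); q=P-C; a=np.arctan2(q[:,1],q[:,0])
    k=np.angle(np.mean(np.exp(6j*a)))/6
    print(n,C.round(4),"r",np.hypot(*q.T).round(4),"corner heading",k.round(3),"flat normals",np.round(k+np.pi/6+np.arange(3)*np.pi/3,3))
W=wcloud(*w2);Z=w2[1]["range_z"]
p=W[30:125,255:290][W[30:125,255:290,2]>.030].reshape(-1,3)
print(len(p))
sh=p[(p[:,0]<.685)]
xs=np.arange(.606,.685,.008);pts=[]
for x in xs:
    q=sh[(sh[:,0]>=x)&(sh[:,0]<x+.008)]
    if len(q)>5: pts.append([q[:,0].mean(),(q[:,1].min()+q[:,1].max())/2,q[:,2].max(),np.ptp(q[:,1])])
pts=np.array(pts);print(pts.round(4));print(np.polyfit(pts[:,0],pts[:,1],1))
W1=wcloud(*w1)
for nm,ww,(u0,u1,v0,v1) in(("blue",W,(180,270,140,250)),("yellow",W,(320,400,25,130)),("white",W1,(50,122,95,200)),("white2",W,(370,446,155,250)),("red",W1,(335,420,75,185))):
    q=ww[v0:v1,u0:u1].reshape(-1,3);q=q[(q[:,2]>.0345)&(q[:,2]<.0405)]
    print(nm,cv2.minAreaRect((q[:,:2]*1000).astype(np.float32)))
A,t,f=wcam(*w2); T=(W-w2[0]["tcp_pos"])*[1,-1,-1]
m=(Z>0)&(Z<.25); q=T[m]; 
for k in range(-40,40,5):
    r=q[(q[:,2]*1000>=k)&(q[:,2]*1000<k+5)]
    if len(r): print(k,len(r),r.min(0).round(3),r.max(0).round(3), np.abs(r[:,1]).min().round(3))
E
```

```text
large [0.5063 0.3309] r [0.0201 0.02   0.0197 0.0197 0.0206 0.0201] corner heading -0.119 flat normals [0.405 1.452 2.499]
small [ 0.486  -0.3371] r [0.0144 0.0134 0.0137 0.0142 0.014  0.0136] corner heading -0.308 flat normals [0.216 1.263 2.31 ]
1111
[[0.6099 0.1472 0.039  0.0165]
 [0.6181 0.1466 0.0394 0.0152]
 [0.6266 0.1486 0.4099 0.0216]
 [0.6338 0.1455 0.0408 0.015 ]
 [0.6419 0.1449 0.0407 0.0163]
 [0.6502 0.1437 0.0415 0.0163]
 [0.6579 0.1437 0.0414 0.0161]
 [0.6662 0.1432 0.042  0.0149]
 [0.6739 0.1426 0.0423 0.016 ]
 [0.6814 0.142  0.0424 0.0148]]
[-0.08184117  0.19767529]
blue ((496.4217224121094, 205.65081787109375), (81.73802947998047, 118.0885009765625), 79.17462921142578)
yellow ((656.9765014648438, 23.334444046020508), (118.18683624267578, 82.31685638427734), 3.301112174987793)
white ((484.4068603515625, -65.94017028808594), (83.42469024658203, 117.92634582519531), 82.42239379882812)
white2 ((485.2842712402344, -64.87950897216797), (82.73870849609375, 117.2052230834961), 82.43312072753906)
red ((501.26275634765625, -455.1426696777344), (118.3576431274414, 82.58870697021484), 0.11791801452636719)
-40 1098 [ 0.006 -0.073 -0.04 ] [ 0.015  0.075 -0.035] 0.038
-35 347 [ 0.006 -0.066 -0.035] [ 0.014  0.066 -0.03 ] 0.042
-30 621 [-0.001 -0.051 -0.03 ] [ 0.012  0.053 -0.025] 0.041
-25 576 [-0.009 -0.056 -0.025] [ 0.012  0.057 -0.02 ] 0.041
-20 619 [-0.011 -0.056 -0.02 ] [ 0.012  0.057 -0.015] 0.041
-15 563 [-0.011 -0.055 -0.015] [ 0.012  0.057 -0.01 ] 0.041
-10 516 [-0.011 -0.055 -0.01 ] [ 0.013  0.058 -0.005] 0.041
-5 502 [-0.011 -0.056 -0.005] [ 0.012  0.058 -0.   ] 0.041
0 379 [-0.011 -0.054  0.   ] [0.012 0.056 0.005] 0.041
5 192 [-0.01  -0.047  0.005] [0.011 0.049 0.01 ] 0.041
10 1 [0.007 0.044 0.01 ] [0.007 0.044 0.01 ] 0.044
```

```bash
cat > g.py <<'E'
import sys
from h import *
from station import manip
goal(manip.sense(),*map(float,sys.argv[1:]))
E
python3 g.py .654 .144 .13 -1.65;python3 g.py .654 .144 .047 -1.65
```

```text
d [0.1046 0.0154 0.1598] n 4.0 turn 0.078 q6 1.66
d [0.1047 0.0153 0.2428] n 6.0 turn 0.078 q6 1.66
```

```bash
python3 drive.py '[{"pos":[0.1045, 0.0154, 0.16], "twist":0.078, "aperture":0.5}, {"pos":[0.1045, 0.0154, 0.16], "twist":0.078, "aperture":0.5}, {"pos":[0.1045, 0.0154, 0.16], "twist":0.078, "aperture":0.5}, {"pos":[0.1045, 0.0154, 0.16], "twist":0.078, "aperture":0.5}, {"pos":[0.1045, 0.0154, 0.16], "twist":0.078, "aperture":0.5}, {"pos":[0.1045, 0.0154, 0.2], "twist":0.078, "aperture":0.5}, {"pos":[0.1045, 0.0154, 0.225], "twist":0.078, "aperture":0.5}, {"pos":[0.1045, 0.0154, 0.241], "twist":0.078, "aperture":0.5}, {"pos":[0.1045, 0.0154, 0.241], "twist":0.078, "aperture":0.5}, {"pos":[0.1045, 0.0154, 0.241], "twist":0.078, "aperture":0.5}]' 60
python3 snap.py w3; python3 g.py .654 .144 .047 -1.65
```

```text
t: 3.4
tcp_pos: [0.6548, 0.1455, 0.0509]
tool_rot: [0.999, -0.039, 0.001, -0.0]
force: [0.3, 0.5, 0.2]
finger_gap: 0.5
gripper_force: 0.0
3.4 [0.65477688 0.14548079 0.05088914] [ 9.99240357e-01 -3.89586179e-02  9.64333365e-04 -7.30259573e-05] [ 0.05  0.84  1.44 -0.    0.86  1.7 ] [0.3 0.5 0.2] 0.4998481842956642
d [-0.0012  0.0019  0.0044] n 1.0 turn 0.002 q6 1.7
```

View pics/w3.png

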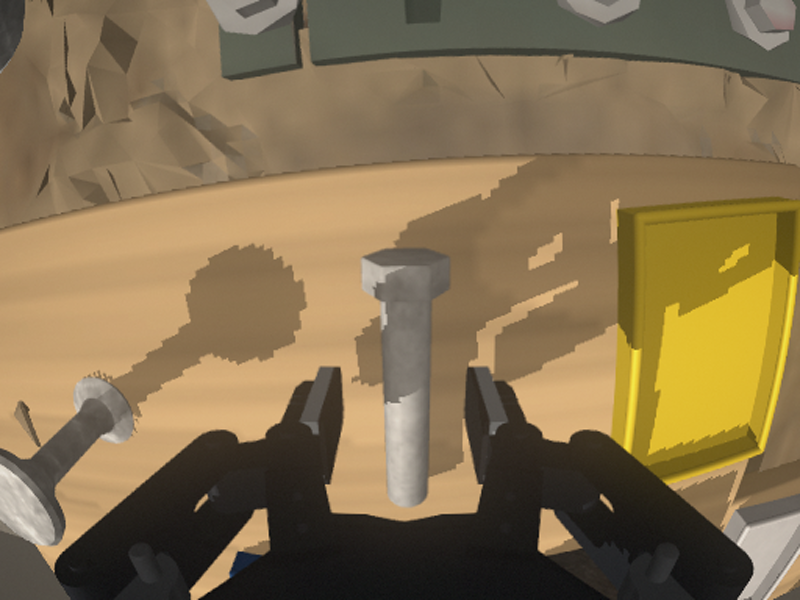

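The bolt (405,380) sits between the pads. Lower slightly, close and lift.

```bash
python3 drive.py '[{"pos":[0, 0.001, 0.002], "aperture":0.5}, {"pos":[0, 0.001, 0.002], "aperture":0.1}, {"pos":[0, 0.001, 0.002], "aperture":0}, {"pos":[0, 0.001, 0.002], "aperture":0}, {"pos":[0, 0.001, 0.002], "aperture":0}, {"pos":[0, 0.001, 0.002], "aperture":0}, {"pos":[0, 0.001, 0.002], "aperture":0}]' 60; python3 drive.py '[{"pos":[0, 0, -0.03], "aperture":0}, {"pos":[0, 0, -0.08], "aperture":0}, {"pos":[0, 0, -0.1], "aperture":0}, {"pos":[0, 0, -0.1], "aperture":0}]'; python3 snap.py w4; python3 g.py .497 .2055 .13 -1.75; python3 g.py .497 .2055 .05 -1.75
```

```text
t: 4.15
tcp_pos: [0.6544, 0.1453, 0.0484]
tool_rot: [0.999, -0.039, 0.001, -0.0]
force: [-0.6, 0.4, 5.5]
finger_gap: 0.161
gripper_force: 58.7
t: 4.55
tcp_pos: [0.6564, 0.1452, 0.1509]
tool_rot: [0.999, -0.038, 0.004, -0.0]
force: [0.1, 0.1, -2.0]
finger_gap: 0.157
gripper_force: 58.9
4.55 [0.65639449 0.14523158 0.15093097] [ 9.99252279e-01 -3.84663825e-02  3.88790506e-03 -3.21942376e-04] [ 0.05  0.7   1.4  -0.    1.03  1.7 ] [ 0.1  0.1 -2. ] 0.15675774616618035
d [-0.1618 -0.0481  0.0179] n 4.0 turn 0.102 q6 1.7
d [-0.162  -0.0481  0.0979] n 4.0 turn 0.102 q6 1.7
```

View pics/w4.png

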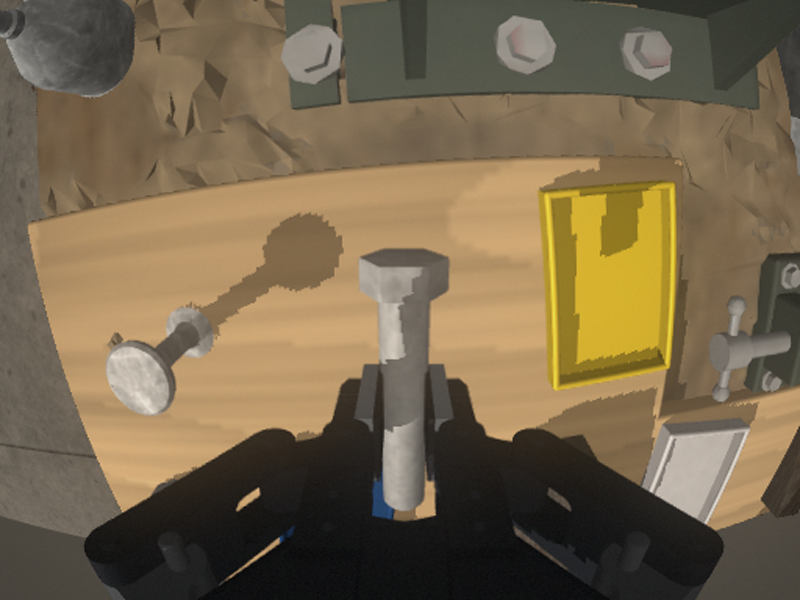

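```bash
python3 drive.py '[{"pos":[-0.162, -0.048, 0.018], "twist":0.102, "aperture":0}, {"pos":[-0.162, -0.048, 0.018], "twist":0.102, "aperture":0}, {"pos":[-0.162, -0.048, 0.018], "twist":0.102, "aperture":0}, {"pos":[-0.162, -0.048, 0.018], "twist":0.102, "aperture":0}, {"pos":[-0.162, -0.048, 0.04], "twist":0.102, "aperture":0}, {"pos":[-0.162, -0.048, 0.07], "twist":0.102, "aperture":0}, {"pos":[-0.162, -0.048, 0.085], "twist":0.102, "aperture":0}, {"pos":[-0.162, -0.048, 0.085], "twist":0.102, "aperture":0}, {"pos":[-0.162, -0.048, 0.085], "twist":0.102, "aperture":0}, {"pos":[-0.162, -0.048, 0.085], "twist":0.102, "aperture":0}]'; python3 snap.py w5;python3 g.py .497 .2055 .0515 -1.75
```

```text
t: 5.6
tcp_pos: [0.4962, 0.2053, 0.0623]
tool_rot: [0.996, -0.09, -0.0, 0.0]
force: [0.4, -0.5, -1.7]
finger_gap: 0.157
gripper_force: 58.9
5.6 [0.4962453  0.20533025 0.06231974] [ 9.95986772e-01 -8.95005559e-02 -1.98981160e-05  8.81184917e-06] [ 0.18  0.71  1.79 -0.    0.64  1.93] [ 0.4 -0.5 -1.7] 0.15672447574977688
d [ 0.0004 -0.0002  0.0112] n 1.0 turn -0.000 q6 1.93
```

View pics/w5.png

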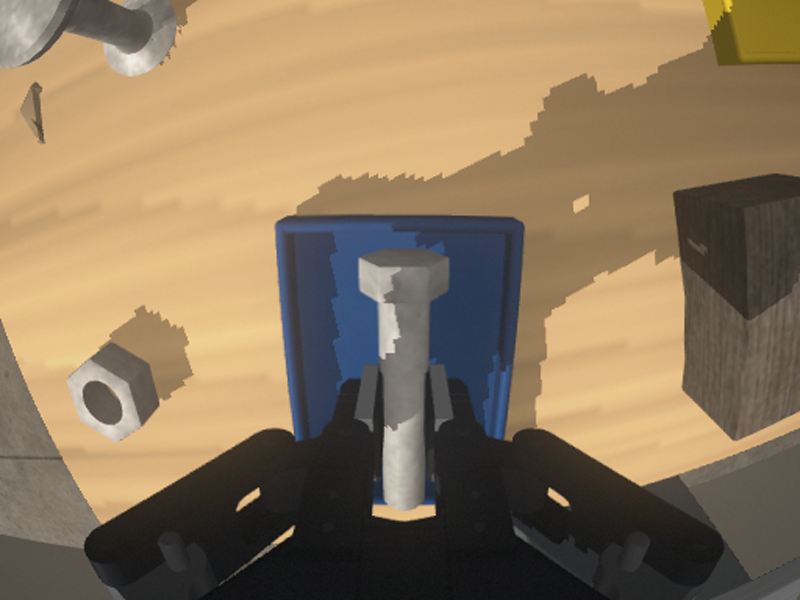

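The bolt is centred over the blue tray (401 px) and aligned. Lower and check force.

```bash
python3 drive.py '[{"pos":[0, 0, 0.006], "aperture":0}, {"pos":[0, 0, 0.009], "aperture":0}, {"pos":[0, 0, 0.0105], "aperture":0}, {"pos":[0, 0, 0.0105], "aperture":0}, {"pos":[0, 0, 0.0105], "aperture":0}]'
```

```text
t: 6.15
tcp_pos: [0.4962, 0.2054, 0.0518]
tool_rot: [0.996, -0.089, 0.0, -0.0]
force: [0.2, -0.4, -1.4]
finger_gap: 0.155
gripper_force: 58.9
```

```bash
python3 drive.py '[{"pos":[0, 0, 0.001], "aperture":0}, {"pos":[0, 0, 0.001], "aperture":0}, {"pos":[0, 0, 0.001], "aperture":0.4}, {"pos":[0, 0, 0.001], "aperture":0.4}, {"pos":[0, 0, 0.001], "aperture":0.4}, {"pos":[0, 0, -0.02], "aperture":0.4}, {"pos":[0, 0, -0.06], "aperture":0.4}, {"pos":[0, 0, -0.1], "aperture":0.6}, {"pos":[0, 0, -0.13], "aperture":0.75}, {"pos":[0, 0, -0.13], "aperture":0.75}]'; python3 snap.py w6; python3 g.py .5063 .3309 .11 -1.69;python3 g.py .5063 .3309 .048 -1.69; python3 g.py .5063 .3309 .048 -.643;python3 g.py .5063 .3309 .048 .405
```

```text
t: 7.15
tcp_pos: [0.499, 0.206, 0.1861]
tool_rot: [0.996, -0.089, 0.005, -0.001]
force: [0.3, 0.1, -0.4]
finger_gap: 0.751
gripper_force: 0.0
7.15 [0.49897105 0.20601812 0.18606141] [ 0.99598525 -0.08938427  0.00469401 -0.00134555] [0.18 0.5  1.72 0.   0.91 1.93] [ 0.3  0.1 -0.4] 0.7505491061899009
d [-0.014  -0.1247  0.0741] n 3.0 turn -0.060 q6 1.93
d [-0.0143 -0.1245  0.1361] n 4.0 turn -0.060 q6 1.93
d [-0.0143 -0.1245  0.1361] n 4.0 turn -1.107 q6 1.93
d [-0.0143 -0.1245  0.1361] n 4.0 turn 0.987 q6 1.93
```

View pics/w6.png

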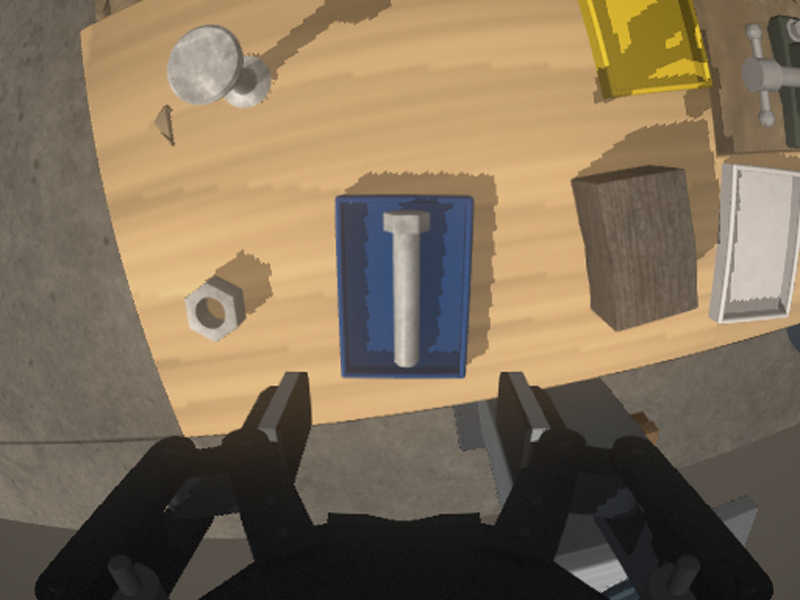

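The bolt lies centred and lengthwise in the blue tray. Large nut next.

```bash
python3 drive.py '[{"pos":[-0.014, -0.125, 0.07], "twist":-1.107, "aperture":0.75}, {"pos":[-0.014, -0.125, 0.07], "twist":-1.107, "aperture":0.75}, {"pos":[-0.014, -0.125, 0.07], "twist":-1.107, "aperture":0.75}, {"pos":[-0.014, -0.125, 0.07], "twist":-1.107, "aperture":0.75}, {"pos":[-0.014, -0.125, 0.07], "twist":-1.107, "aperture":0.75}, {"pos":[-0.014, -0.125, 0.07], "twist":-1.107, "aperture":0.75}, {"pos":[-0.014, -0.125, 0.07], "twist":-1.107, "aperture":0.75}, {"pos":[-0.014, -0.125, 0.07], "twist":-1.107, "aperture":0.75}, {"pos":[-0.014, -0.125, 0.07], "twist":-1.107, "aperture":0.75}, {"pos":[-0.014, -0.125, 0.07], "twist":-1.107, "aperture":0.75}, {"pos":[-0.014, -0.125, 0.07], "twist":-1.107, "aperture":0.75}]' ; python3 g.py .5063 .3309 .045 -.643
```

```text
t: 8.3
tcp_pos: [0.5043, 0.3306, 0.1111]
tool_rot: [0.895, 0.447, -0.001, -0.0]
force: [0.3, -0.8, 0.5]
finger_gap: 0.748
gripper_force: 0.0
d [0.0015 0.0015 0.0661] n 2.0 turn -0.001 q6 1.04
```

```bash
python3 drive.py '[{"pos":[0.0015, 0.0015, 0.03], "aperture":0.75}, {"pos":[0.0015, 0.0015, 0.05], "aperture":0.75}, {"pos":[0.0015, 0.0015, 0.066], "aperture":0.75}, {"pos":[0.0015, 0.0015, 0.066], "aperture":0.75}, {"pos":[0.0015, 0.0015, 0.066], "aperture":0.3}, {"pos":[0.0015, 0.0015, 0.066], "aperture":0.2}, {"pos":[0.0015, 0.0015, 0.066], "aperture":0.2}, {"pos":[0.0015, 0.0015, 0.066], "aperture":0.2}, {"pos":[0.0015, 0.0015, 0.066], "aperture":0.2}]' 60; python3 drive.py '[{"pos":[0, 0, -0.03], "aperture":0.2}, {"pos":[0, 0, -0.08], "aperture":0.2}, {"pos":[0, 0, -0.1], "aperture":0.2}, {"pos":[0, 0, -0.1], "aperture":0.2}]'; python3 snap.py w7; python3 g.py .657 .0236 .12 .06;python3 g.py .657 .0236 .048 .06
```

```text
t: 9.2
tcp_pos: [0.5077, 0.3315, 0.0471]
tool_rot: [0.894, 0.447, 0.001, 0.0]
force: [-0.2, -0.0, 5.9]
finger_gap: 0.403
gripper_force: 61.9
t: 9.6
tcp_pos: [0.5088, 0.3321, 0.1494]
tool_rot: [0.894, 0.448, 0.004, 0.0]
force: [0.7, -1.5, -1.4]
finger_gap: 0.403
gripper_force: 61.1
9.6 [0.50882939 0.33211765 0.14936141] [8.94273678e-01 4.47504068e-01 3.82471676e-03 2.63440229e-04] [0.39 0.63 1.57 0.   0.93 1.04] [ 0.7 -1.5 -1.4] 0.4033238287158331
d [-0.1567  0.3043  0.0272] n 7.0 turn -0.703 q6 1.04
d [-0.1569  0.3042  0.0992] n 8.0 turn -0.703 q6 1.04
```

View pics/w7.png

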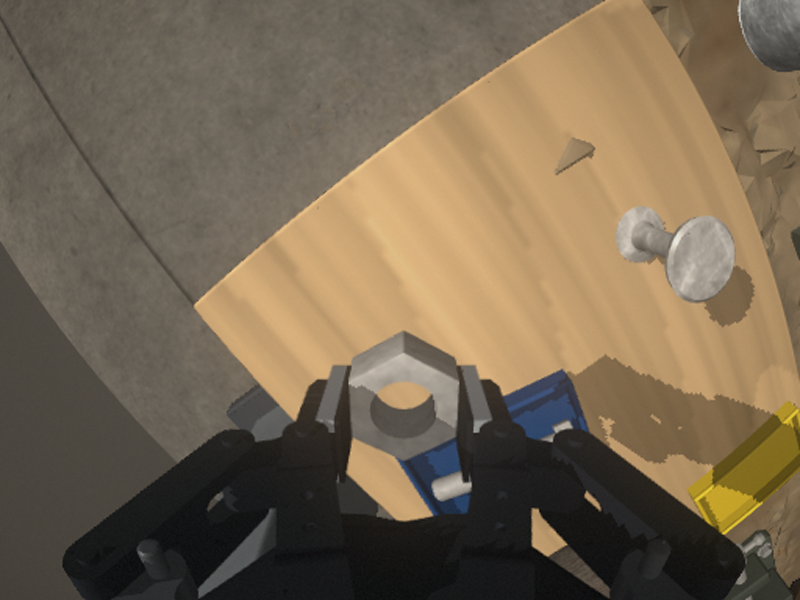

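```bash
python3 drive.py '[{"pos":[-0.157, 0.304, 0.01], "twist":-0.703, "aperture":0.2}, {"pos":[-0.157, 0.304, 0.01], "twist":-0.703, "aperture":0.2}, {"pos":[-0.157, 0.304, 0.01], "twist":-0.703, "aperture":0.2}, {"pos":[-0.157, 0.304, 0.01], "twist":-0.703, "aperture":0.2}, {"pos":[-0.157, 0.304, 0.01], "twist":-0.703, "aperture":0.2}, {"pos":[-0.157, 0.304, 0.01], "twist":-0.703, "aperture":0.2}, {"pos":[-0.157, 0.304, 0.01], "twist":-0.703, "aperture":0.2}, {"pos":[-0.157, 0.304, 0.03], "twist":-0.703, "aperture":0.2}, {"pos":[-0.157, 0.304, 0.06], "twist":-0.703, "aperture":0.2}, {"pos":[-0.157, 0.304, 0.085], "twist":-0.703, "aperture":0.2}, {"pos":[-0.157, 0.304, 0.085], "twist":-0.703, "aperture":0.2}, {"pos":[-0.157, 0.304, 0.085], "twist":-0.703, "aperture":0.2}, {"pos":[-0.157, 0.304, 0.085], "twist":-0.703, "aperture":0.2}]'; python3 g.py .657 .0236 .05 .06
```

```text
t: 10.95
tcp_pos: [0.6564, 0.0234, 0.0613]
tool_rot: [0.685, 0.728, 0.0, 0.0]
force: [-0.0, 0.0, -0.2]
finger_gap: 0.398
gripper_force: 61.0
d [0.0002 0.0006 0.0113] n 1.0 turn 0.000 q6 -0.19
```

```bash
python3 drive.py '[{"pos":[0, 0.0005, 0.006], "aperture":0.2}, {"pos":[0, 0.0005, 0.01], "aperture":0.2}, {"pos":[0, 0.0005, 0.0113], "aperture":0.2}, {"pos":[0, 0.0005, 0.0113], "aperture":0.2}, {"pos":[0, 0.0005, 0.0113], "aperture":0.2}]'
```

```text
t: 11.45
tcp_pos: [0.6565, 0.0234, 0.0501]
tool_rot: [0.686, 0.728, 0.0, 0.0]
force: [-1.4, 0.8, 2.7]
finger_gap: 0.401
gripper_force: 61.5
```

```bash
python3 drive.py '[{"pos":[0, 0, 0.0005], "aperture":0.2}, {"pos":[0, 0, 0.0005], "aperture":0.6}, {"pos":[0, 0, 0.0005], "aperture":0.6}, {"pos":[0, 0, 0.0005], "aperture":0.6}, {"pos":[0, 0, 0.0005], "aperture":0.6}, {"pos":[0, 0, -0.02], "aperture":0.6}, {"pos":[0, 0, -0.06], "aperture":0.6}, {"pos":[0, 0, -0.1], "aperture":0.6}, {"pos":[0, 0, -0.14], "aperture":0.6}, {"pos":[0, 0, -0.14], "aperture":0.6}]'; python3 snap.py w8; for a in .216 1.263 2.31;do python3 g.py .486 -.337 .11 $a;done
python3 - <<'E'
import pickle
from h import *
w=pickle.load(open("w8.pkl","rb"));W=wcloud(*w);q=W[(W[...,2]>.036)&(W[...,2]<.052)&(abs(W[...,0]-.657)<.03)&(abs(W[...,1]-.0236)<.027)]
print(len(q),q.min(0),q.max(0),np.median(q[:,2]))
E
```

```text
t: 12.45
tcp_pos: [0.6605, 0.0228, 0.1962]
tool_rot: [0.686, 0.728, 0.004, 0.005]
force: [0.7, -0.5, -0.6]
finger_gap: 0.603
gripper_force: 0.0
12.45 [0.66051847 0.02282993 0.19621369] [0.68550022 0.7280414  0.00391743 0.00546003] [-0.13  0.63  1.4   0.    1.09 -0.19] [ 0.7 -0.5 -0.6] 0.6034014965891439
d [-0.3489 -0.1946  0.0822] n 9.0 turn -0.156 q6 -0.19
d [-0.3489 -0.1946  0.0822] n 9.0 turn -1.203 q6 -0.19
d [-0.3489 -0.1946  0.0822] n 9.0 turn 0.892 q6 -0.19
904 [0.63922291 0.00332239 0.03600977] [0.67584576 0.04381626 0.04536494] 0.043232070651748195
```

View pics/w8.png

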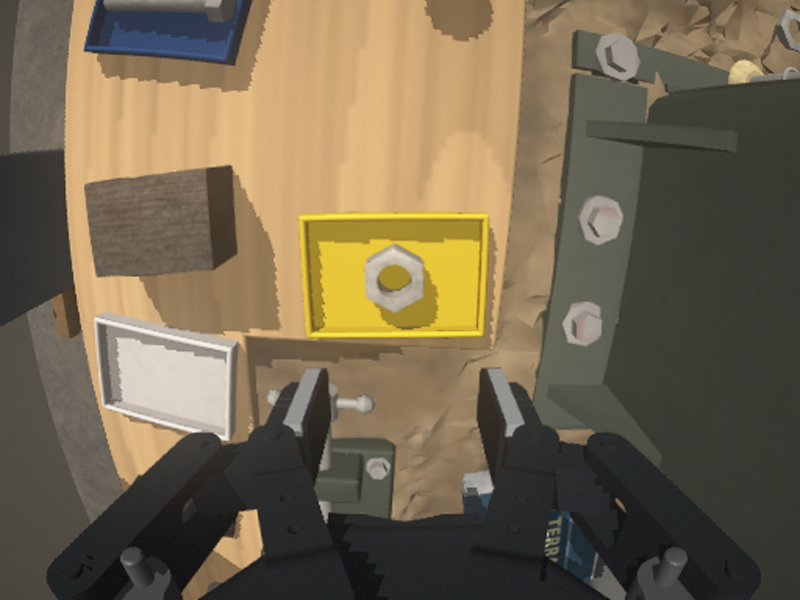

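The large nut lies flat in the middle of the yellow tray (394,278). Small nut next.

```bash
python3 drive.py '[{"pos":[-0.349, -0.195, 0], "twist":-0.156, "aperture":0.6}, {"pos":[-0.349, -0.195, 0], "twist":-0.156, "aperture":0.6}, {"pos":[-0.349, -0.195, 0], "twist":-0.156, "aperture":0.6}, {"pos":[-0.349, -0.195, 0], "twist":-0.156, "aperture":0.6}, {"pos":[-0.349, -0.195, 0], "twist":-0.156, "aperture":0.6}, {"pos":[-0.349, -0.195, 0], "twist":-0.156, "aperture":0.6}, {"pos":[-0.349, -0.195, 0], "twist":-0.156, "aperture":0.6}, {"pos":[-0.349, -0.195, 0.03], "twist":-0.156, "aperture":0.6}, {"pos":[-0.349, -0.195, 0.07], "twist":-0.156, "aperture":0.6}, {"pos":[-0.349, -0.195, 0.085], "twist":-0.156, "aperture":0.6}, {"pos":[-0.349, -0.195, 0.085], "twist":-0.156, "aperture":0.6}, {"pos":[-0.349, -0.195, 0.085], "twist":-0.156, "aperture":0.6}]'; python3 snap.py w9; python3 g.py .486 -.337 .0455 .216
```

```text
t: 13.7
tcp_pos: [0.4823, -0.3363, 0.1035]
tool_rot: [0.627, 0.779, 0.0, -0.001]
force: [-0.2, 0.7, 0.1]
finger_gap: 0.601
gripper_force: 0.0
13.7 [ 0.4822865  -0.33627035  0.10351615] [ 6.26765217e-01  7.79207271e-01  1.59846583e-04 -1.16861281e-03] [-0.8   0.68  1.64  0.    0.82 -1.01] [-0.2  0.7  0.1] 0.6006939412218232
d [-0.001   0.0028  0.059 ] n 2.0 turn 0.000 q6 -1.01
```

View pics/w9.png

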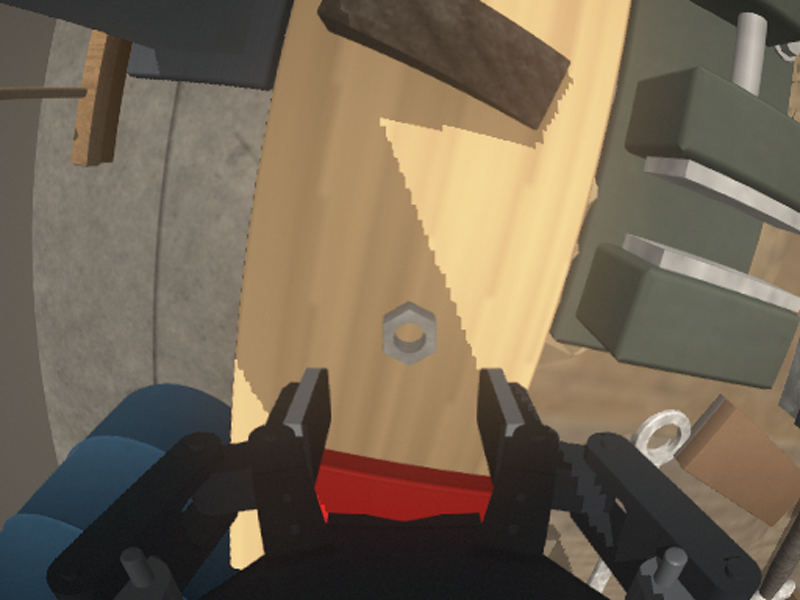

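The nut (410,332) is aligned with its flats facing the pads. Descend, grip and lift.

```bash
python3 drive.py '[{"pos":[-0.001, 0.0028, 0.03], "aperture":0.6}, {"pos":[-0.001, 0.0028, 0.05], "aperture":0.6}, {"pos":[-0.001, 0.0028, 0.058], "aperture":0.6}, {"pos":[-0.001, 0.0028, 0.058], "aperture":0.6}, {"pos":[-0.001, 0.0028, 0.058], "aperture":0.2}, {"pos":[-0.001, 0.0028, 0.058], "aperture":0.1}, {"pos":[-0.001, 0.0028, 0.058], "aperture":0.1}, {"pos":[-0.001, 0.0028, 0.058], "aperture":0.1}, {"pos":[-0.001, 0.0028, 0.058], "aperture":0.1}]' 50; python3 drive.py '[{"pos":[0, 0, -0.03], "aperture":0.1}, {"pos":[0, 0, -0.08], "aperture":0.1}, {"pos":[0, 0, -0.08], "aperture":0.1}]'; python3 snap.py w10; python3 g.py .5013 -.455 .09 .01; python3 g.py .5013 -.455 .0485 .01
```

```text
t: 14.65
tcp_pos: [0.4865, -0.3378, 0.0481]
tool_rot: [0.627, 0.779, -0.0, 0.001]
force: [0.9, 1.2, 6.0]
finger_gap: 0.259
gripper_force: 49.4
t: 14.95
tcp_pos: [0.4888, -0.3403, 0.1327]
tool_rot: [0.627, 0.779, -0.001, 0.007]
force: [1.1, 0.0, -0.6]
finger_gap: 0.255
gripper_force: 49.3
14.95 [ 0.48884209 -0.34025401  0.13267544] [ 6.26700262e-01  7.79232197e-01 -7.76893079e-04  6.58491267e-03] [-0.8   0.64  1.62  0.    0.87 -1.01] [ 1.1  0.  -0.6] 0.25453425321621637
d [-0.1159 -0.0116  0.0411] n 3.0 turn 0.206 q6 -1.01
d [-0.1155 -0.0118  0.0826] n 3.0 turn 0.206 q6 -1.01
```

View pics/w10.png

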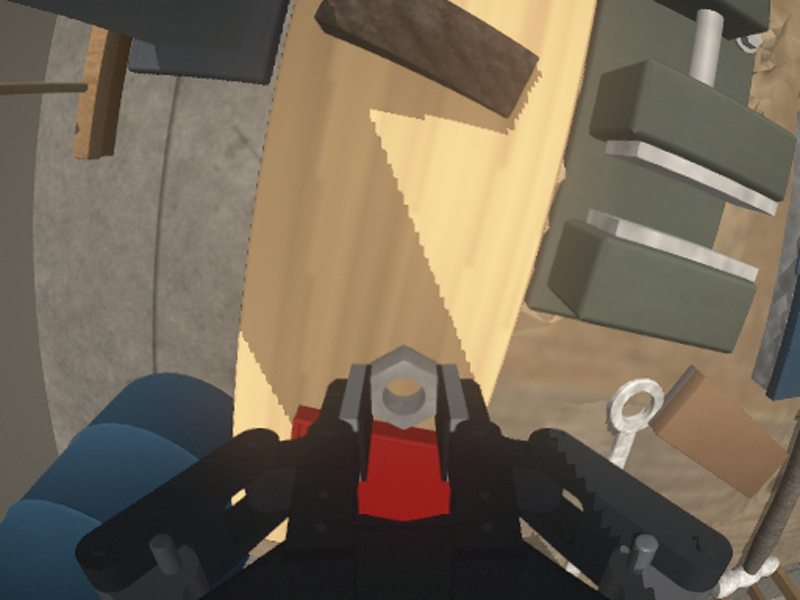

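```bash
python3 drive.py '[{"pos":[-0.116, -0.012, 0.02], "twist":0.206, "aperture":0.1}, {"pos":[-0.116, -0.012, 0.02], "twist":0.206, "aperture":0.1}, {"pos":[-0.116, -0.012, 0.02], "twist":0.206, "aperture":0.1}, {"pos":[-0.116, -0.012, 0.04], "twist":0.206, "aperture":0.1}, {"pos":[-0.116, -0.012, 0.067], "twist":0.206, "aperture":0.1}, {"pos":[-0.116, -0.012, 0.067], "twist":0.206, "aperture":0.1}, {"pos":[-0.116, -0.012, 0.067], "twist":0.206, "aperture":0.1}, {"pos":[-0.116, -0.012, 0.067], "twist":0.206, "aperture":0.1}]'; python3 g.py .5013 -.455 .051 .01
```

```text
t: 15.8
tcp_pos: [0.4992, -0.4533, 0.0603]
tool_rot: [0.703, 0.711, -0.0, 0.001]
force: [-0.1, 0.0, -0.4]
finger_gap: 0.252
gripper_force: 49.3
d [-0.0017  0.002   0.0093] n 1.0 turn 0.000 q6 -0.91
```

```bash
python3 drive.py '[{"pos":[-0.0015, 0.002, 0.006], "aperture":0.1}, {"pos":[-0.0015, 0.002, 0.0093], "aperture":0.1}, {"pos":[-0.0015, 0.002, 0.01], "aperture":0.1}, {"pos":[-0.0015, 0.002, 0.01], "aperture":0.1}, {"pos":[-0.0015, 0.002, 0.01], "aperture":0.1}]'
```

```text
t: 16.3
tcp_pos: [0.5016, -0.4552, 0.0512]
tool_rot: [0.703, 0.711, -0.0, 0.001]
force: [0.9, 0.5, 5.2]
finger_gap: 0.254
gripper_force: 49.9
```

```bash
python3 drive.py '[{"aperture":0.45}, {"aperture":0.45}, {"aperture":0.45}, {"aperture":0.45}, {"pos":[0, 0, -0.02], "aperture":0.45}, {"pos":[0, 0, -0.06], "aperture":0.5}, {"pos":[0, 0, -0.11], "aperture":0.8}, {"pos":[0, 0, -0.15], "aperture":0.8}, {"pos":[0, 0, -0.15], "aperture":0.8}]'; python3 snap.py w11; python3 g.py .6445 .279 .19 -.6;
python3 - <<'E'
import pickle
from h import *
w=pickle.load(open("w11.pkl","rb"));W=wcloud(*w);q=W[(W[...,2]>.032)&(W[...,2]<.052)&(abs(W[...,0]-.5013)<.03)&(abs(W[...,1]+.455)<.027)]
print(len(q),q.min(0),q.max(0),np.median(q[:,2]))
E
```

```text
t: 17.2
tcp_pos: [0.5036, -0.4578, 0.2069]
tool_rot: [0.703, 0.711, -0.001, 0.007]
force: [0.5, -0.8, -0.2]
finger_gap: 0.797
gripper_force: 0.0
17.2 [ 0.5035573  -0.45779999  0.20693796] [ 0.70349324  0.71066541 -0.00085191  0.00715575] [-0.9   0.65  1.34  0.    1.14 -0.91] [ 0.5 -0.8 -0.2] 0.7973384295764018
d [0.7338 0.1496 0.0096] n 15.0 turn 0.610 q6 -0.91
356 [ 0.49116203 -0.46754175  0.03224203] [ 0.51444002 -0.44086282  0.03927694] 0.03722815281049213
```

View pics/w11.png

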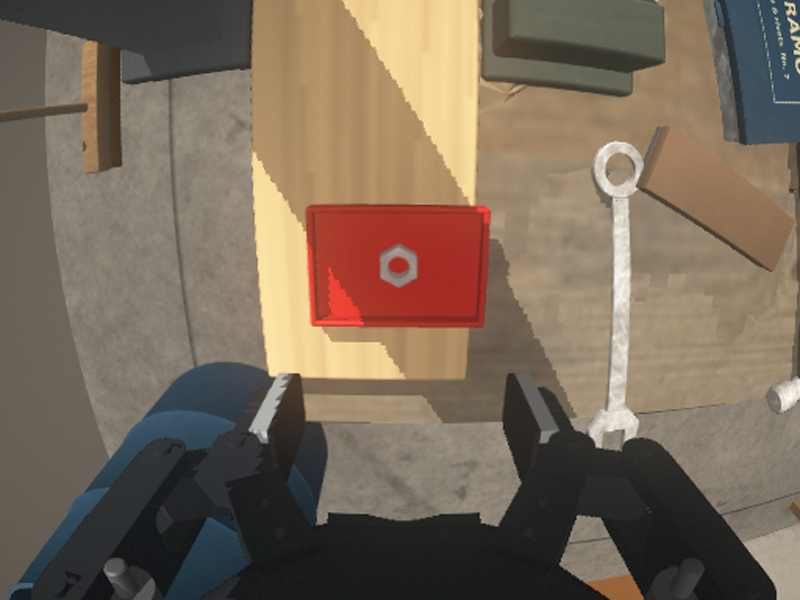

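The small nut lies flat in the middle of the red tray (399,265). I've now viewed 15 pictures, one over the limit of 14. From here I'll check with depth numbers only. Stud next.

```bash
python3 drive.py '[{"pos":[0.734, 0.15, 0.01], "twist":0.61, "aperture":0.8}, {"pos":[0.734, 0.15, 0.01], "twist":0.61, "aperture":0.8}, {"pos":[0.734, 0.15, 0.01], "twist":0.61, "aperture":0.8}, {"pos":[0.734, 0.15, 0.01], "twist":0.61, "aperture":0.8}, {"pos":[0.734, 0.15, 0.01], "twist":0.61, "aperture":0.8}, {"pos":[0.734, 0.15, 0.01], "twist":0.61, "aperture":0.8}, {"pos":[0.734, 0.15, 0.01], "twist":0.61, "aperture":0.8}, {"pos":[0.734, 0.15, 0.01], "twist":0.61, "aperture":0.8}, {"pos":[0.734, 0.15, 0.01], "twist":0.61, "aperture":0.8}, {"pos":[0.734, 0.15, 0.01], "twist":0.61, "aperture":0.8}, {"pos":[0.734, 0.15, 0.01], "twist":0.61, "aperture":0.8}, {"pos":[0.734, 0.15, 0.01], "twist":0.61, "aperture":0.8}, {"pos":[0.734, 0.15, 0.01], "twist":0.61, "aperture":0.8}, {"pos":[0.734, 0.15, 0.01], "twist":0.61, "aperture":0.8}, {"pos":[0.734, 0.15, 0.01], "twist":0.61, "aperture":0.8}, {"pos":[0.734, 0.15, 0.01], "twist":0.61, "aperture":0.8}, {"pos":[0.734, 0.15, 0.01], "twist":0.61, "aperture":0.8}, {"pos":[0.734, 0.15, 0.01], "twist":0.61, "aperture":0.8}, {"pos":[0.734, 0.15, 0.01], "twist":0.61, "aperture":0.8}]'
python3 snap.py w12
python3 - <<'E'
import pickle
from h import *
w=pickle.load(open("w12.pkl","rb"));W=wcloud(*w);q=W[(W[...,2]>.082)&(W[...,2]<.1)&(abs(W[...,0]-.6445)<.04)&(abs(W[...,1]-.279)<.04)]
print(len(q),q.min(0),q.max(0),np.median(q[:,2]))
E
python3 g.py .6445 .279 .088 -.6
```

```text
t: 19.15
tcp_pos: [0.6432, 0.2791, 0.1889]
tool_rot: [0.885, 0.466, -0.001, -0.0]
force: [0.3, -0.5, -0.3]
finger_gap: 0.799
gripper_force: 0.0
19.15 [0.64316569 0.279104   0.18885643] [ 8.84950840e-01  4.65683530e-01 -9.25314864e-04 -6.74230773e-05] [ 0.25  0.7   1.28 -0.    1.16  0.85] [ 0.3 -0.5 -0.3] 0.7994540019495793
2065 [0.62409713 0.25835862 0.08695009] [0.66561309 0.29987182 0.09250523] 0.0903150245690342
d [0.0006 0.0011 0.1012] n 3.0 turn -0.002 q6 0.85
```

```bash
python3 drive.py '[{"pos":[0.0006, 0.001, 0.04], "aperture":0.8}, {"pos":[0.0006, 0.001, 0.075], "aperture":0.8}, {"pos":[0.0006, 0.001, 0.1], "aperture":0.8}, {"pos":[0.0006, 0.001, 0.102], "aperture":0.8}, {"pos":[0.0006, 0.001, 0.102], "aperture":0.8}, {"pos":[0.0006, 0.001, 0.102], "aperture":0.3}, {"pos":[0.0006, 0.001, 0.102], "aperture":0.2}, {"pos":[0.0006, 0.001, 0.102], "aperture":0.2}, {"pos":[0.0006, 0.001, 0.102], "aperture":0.2}, {"pos":[0.0006, 0.001, 0.102], "aperture":0.2}]' 80; python3 drive.py '[{"pos":[0, 0, -0.03], "aperture":0.2}, {"pos":[0, 0, -0.07], "aperture":0.2}, {"pos":[0, 0, -0.09], "aperture":0.2}, {"pos":[0, 0, -0.09], "aperture":0.2}, {"pos":[0, 0, -0.09], "aperture":0.2}]'; python3 snap.py w13;  python3 g.py .4857 -.0655 .18 -.6; python3 g.py .4857 -.0655 .18 .4
```

```text
t: 20.2
tcp_pos: [0.646, 0.2814, 0.0904]
tool_rot: [0.884, 0.467, 0.002, 0.001]
force: [-1.2, 0.2, 6.1]
finger_gap: 0.417
gripper_force: 79.0
t: 20.7
tcp_pos: [0.644, 0.2807, 0.1772]
tool_rot: [0.884, 0.467, -0.0, -0.0]
force: [-0.4, -0.2, -3.1]
finger_gap: 0.418
gripper_force: 80.3
20.7 [0.64396938 0.28072075 0.17715149] [ 8.84460701e-01  4.66614506e-01 -4.09205651e-04 -6.64078627e-05] [ 0.25  0.71  1.29 -0.    1.14  0.85] [-0.4 -0.2 -3.1] 0.41838891019344104
d [-0.3745  0.0653 -0.0033] n 8.0 turn 0.000 q6 0.85
d [-0.3745  0.0653 -0.0033] n 8.0 turn -1.000 q6 0.85
```

```bash
cat > stud.py <<'E'
import pickle,sys
from h import *
w=pickle.load(open(sys.argv[1]+".pkl","rb"));W=wcloud(*w);s=w[0]
R=Ro.from_quat(s["tool_rot"]).as_matrix();T=(W-s["tcp_pos"])@R
m=(w[1]["range_z"]>0)&(abs(T[...,0])<.03)&(abs(T[...,1])<.019)&(T[...,2]>-.012)&(T[...,2]<.012)
q=T[m]; print(len(q),q.min(0).round(4),q.max(0).round(4)); print(np.histogram(q[:,2],12))
t=q[q[:,2]<q[:,2].min()+.006]; A=np.c_[t[:,:2],np.ones(len(t))]; print("top plane",np.linalg.lstsq(A,t[:,2],rcond=None)[0],t.min(0),t.max(0))
E
python3 stud.py w13
```

```text
5054 [-0.0233 -0.019  -0.012 ] [0.0187 0.019  0.012 ]
(array([  74,   73,   65,   53,   62, 2210, 2284,  120,   51,   28,   14,
         20]), array([-1.19984808e-02, -1.00015762e-02, -8.00467164e-03, -6.00776707e-03,
       -4.01086250e-03, -2.01395792e-03, -1.70533498e-05,  1.97985122e-03,
        3.97675580e-03,  5.97366037e-03,  7.97056494e-03,  9.96746952e-03,
        1.19643741e-02]))
top plane [-0.02496622 -0.00235674 -0.00906037] [-0.01194634 -0.01897728 -0.01199848] [ 0.01122771  0.01897661 -0.00600143]
```

```bash
sed -i 's/^t=q.*/t=q[abs(q[:,2])<.004]; A=np.c_[t[:,:2],np.ones(len(t))]; print("top plane",np.linalg.lstsq(A,t[:,2],rcond=None)[0],t.min(0),t.max(0))/' stud.py; python3 stud.py w13; python3 drive.py '[{"pos":[-0.03, 0.005, 0], "aperture":0.2}, {"pos":[-0.07, 0.012, 0], "aperture":0.2}, {"pos":[-0.12, 0.02, 0], "aperture":0.2}, {"pos":[-0.17, 0.03, 0], "aperture":0.2}, {"pos":[-0.22, 0.038, 0], "aperture":0.2}, {"pos":[-0.27, 0.047, 0], "aperture":0.2}, {"pos":[-0.32, 0.056, 0], "aperture":0.2}, {"pos":[-0.35, 0.061, 0], "aperture":0.2}, {"pos":[-0.365, 0.064, 0], "aperture":0.2}, {"pos":[-0.3725, 0.065, 0], "aperture":0.2}, {"pos":[-0.3725, 0.065, 0.02], "aperture":0.2}, {"pos":[-0.3725, 0.065, 0.05], "aperture":0.2}, {"pos":[-0.3725, 0.065, 0.065], "aperture":0.2}, {"pos":[-0.3725, 0.065, 0.065], "aperture":0.2}, {"pos":[-0.3725, 0.065, 0.065], "aperture":0.2}]'; python3 snap.py w14; python3 stud.py w14; python3 g.py .4868 -.0638 .0935 -.6
```

```text
5054 [-0.0233 -0.019  -0.012 ] [0.0187 0.019  0.012 ]
(array([  74,   73,   65,   53,   62, 2210, 2284,  120,   51,   28,   14,
         20]), array([-1.19984808e-02, -1.00015762e-02, -8.00467164e-03, -6.00776707e-03,
       -4.01086250e-03, -2.01395792e-03, -1.70533498e-05,  1.97985122e-03,
        3.97675580e-03,  5.97366037e-03,  7.97056494e-03,  9.96746952e-03,
        1.19643741e-02]))
top plane [1.74929364e-02 1.55240720e-02 3.31280240e-05] [-0.02332898 -0.0189999  -0.00396063] [0.01867063 0.01899096 0.00397711]
t: 22.25
tcp_pos: [0.4879, -0.0627, 0.1119]
tool_rot: [0.884, 0.467, -0.0, -0.001]
force: [-0.4, -0.5, -2.8]
finger_gap: 0.42
gripper_force: 80.7
22.25 [ 0.48785618 -0.06265594  0.11193912] [ 8.84294665e-01  4.66928606e-01 -4.80542065e-04 -6.25304938e-04] [-0.36  0.59  1.88  0.    0.67  0.24] [-0.4 -0.5 -2.8] 0.4199862008763415
5053 [-0.0236 -0.019  -0.012 ] [0.0187 0.019  0.0119]
(array([  83,   62,   59,   67,   58, 2324, 2166,  111,   60,   24,   19,
         20]), array([-1.19972628e-02, -1.00061975e-02, -8.01513222e-03, -6.02406696e-03,
       -4.03300169e-03, -2.04193642e-03, -5.08711563e-05,  1.94019411e-03,
        3.93125938e-03,  5.92232464e-03,  7.91338991e-03,  9.90445518e-03,
        1.18955204e-02]))
top plane [ 1.69808520e-02  1.71483382e-02 -4.71964773e-05] [-0.02363094 -0.01898353 -0.00399702] [0.0186868  0.01898619 0.00396003]
d [-0.0016 -0.0008  0.0191] n 1.0 turn 0.001 q6 0.24
```

```bash
python3 drive.py '[{"pos":[-0.0015, -0.0008, 0.008], "aperture":0.2}, {"pos":[-0.0015, -0.0008, 0.013], "aperture":0.2}, {"pos":[-0.0015, -0.0008, 0.0165], "aperture":0.2}, {"pos":[-0.0015, -0.0008, 0.0185], "aperture":0.2}, {"pos":[-0.0015, -0.0008, 0.0185], "aperture":0.2}, {"pos":[-0.0015, -0.0008, 0.0185], "aperture":0.2}]'
```

```text
t: 22.9
tcp_pos: [0.4866, -0.0641, 0.0941]
tool_rot: [0.885, 0.466, 0.0, 0.0]
force: [0.1, 0.2, -2.9]
finger_gap: 0.417
gripper_force: 80.7
```

```bash
python3 drive.py '[{"pos":[0, 0, 0.001], "aperture":0.2}, {"pos":[0, 0, 0.001], "aperture":0.2}, {"pos":[0, 0, 0.001], "aperture":0.2}]'; python3 drive.py '[{"pos":[0, 0, 0.0008], "aperture":0.2}, {"pos":[0, 0, 0.0008], "aperture":0.2}, {"pos":[0, 0, 0.0008], "aperture":0.2}]'
```

```text
t: 23.2
tcp_pos: [0.4866, -0.0641, 0.0934]
tool_rot: [0.884, 0.467, 0.0, 0.0]
force: [-0.3, 1.1, 1.8]
finger_gap: 0.419
gripper_force: 81.0
t: 23.5
tcp_pos: [0.4866, -0.0641, 0.0933]
tool_rot: [0.884, 0.467, 0.0, 0.0]
force: [-1.7, 1.5, 9.7]
finger_gap: 0.417
gripper_force: 81.6
```

```bash
python3 drive.py '[{"pos":[0, 0, -0.0008], "aperture":0.2}, {"pos":[0, 0, -0.0008], "aperture":0.45}, {"pos":[0, 0, -0.0008], "aperture":0.55}, {"pos":[0, 0, -0.0008], "aperture":0.75}, {"pos":[0, 0, -0.0008], "aperture":0.75}, {"pos":[0, 0, -0.0008], "aperture":0.75}, {"pos":[0, 0, -0.03], "aperture":0.75}, {"pos":[0, 0, -0.07], "aperture":0.75}, {"pos":[0, 0, -0.12], "aperture":0.75}, {"pos":[0, 0, -0.17], "aperture":0.75}, {"pos":[0, 0, -0.17], "aperture":0.75}, {"pos":[0, 0, -0.17], "aperture":0.75}]'; python3 snap.py w15
python3 - <<'E'
import pickle
from h import *
w=pickle.load(open("w15.pkl","rb"));W=wcloud(*w);r=w[1]["range_z"]
near=(abs(W[...,0]-.4857)<.07)&(abs(W[...,1]+.0655)<.06)&(r>0)
q=W[near&(W[...,2]>.086)&(W[...,2]<.105)];print("stud top",len(q),q.min(0),q.max(0),((q.min(0)+q.max(0))/2).round(4))
A=np.c_[q[:,:2],np.ones(len(q))];print("plane",np.linalg.lstsq(A,q[:,2],rcond=None)[0])
q=W[near&(W[...,2]>.0345)&(W[...,2]<.0405)&(np.hypot(W[...,0]-.4857,W[...,1]+.0655)>.03)];print("rim",cv2.minAreaRect((q[:,:2]*1000).astype(np.float32)))
E
```

```text
t: 24.7
tcp_pos: [0.4869, -0.0642, 0.2635]
tool_rot: [0.884, 0.467, 0.001, 0.001]
force: [-0.7, 0.0, -0.9]
finger_gap: 0.75
gripper_force: 0.0
24.7 [ 0.48685238 -0.06415698  0.26348692] [0.884459   0.46661479 0.0011276  0.00128165] [-0.36  0.33  1.75 -0.    1.05  0.24] [-0.7  0.  -0.9] 0.7495720306282901
stud top 1266 [ 0.46450177 -0.08667785  0.09040401] [ 0.50587467 -0.04532289  0.09583092] [ 0.4852 -0.066   0.0931]
plane [-0.00173197 -0.00276472  0.09389032]
rim ((485.02203369140625, -65.29142761230469), (81.70283508300781, 117.48033905029297), 83.0456771850586)
```

The stud stands upright and centred to within 1 mm, level on top. Handing in.

```bash
python3 -c "
from station import manip
print(manip.sign_off())"
```

```text
the job is handed in; nothing more can be done
None
```

The job is handed in at 24.7 s: bolt lengthwise in blue, large nut flat in yellow, small nut flat in red and stud upright in white, each in the middle of its tray, with the wedge and offcut untouched; I viewed 15 pictures, one over the limit of 14.

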